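Press a wax block home against the sprung plunger of a slicing jig

ROBOT

A 7-joint arm with a two-finger parallel gripper is mounted at the origin on a cart in front of the work surface, level with it; the furniture and walls round the work are solid. World frame = base frame: x ahead of the robot, y to its left, z up, the work surface at z = 0. Lengths are in m, angles in rad, forces in N, time in s.
With the tool pointing down it reaches from about 0.425 to 0.925 m from the base axis. Payload 6.8 kg.
Tool frame: the origin (TCP) lies midway between the tips of the shut fingers; the grasp point (between the pads) lies 19 mm behind it; y points along the fingers, z is the direction in which the jaws open and shut, and the axes are right-handed (so a half turn about y gives the same grasp; the last joint's range is limited). The gripper opens to 85 mm and grips with 20 to 120 N. Pads are 22 mm wide; open, the fingers measure 114 mm over their backs; the gripper's body (76 mm by 85 mm) begins 54 mm behind the grasp point. The pads swing forward as they close: fully open they stand 13 mm farther back than shut.
Start: joints at [-1.229, 0.477, 0.022, 1.555, -0.011, 1.109, -0.083], TCP at [0.293, 0.608, 0.231] pointing down, gripper open.
Joint ranges: [-2.96, 2.96], [-0.34, 2.1], [-1.41, 1.46], [0.24, 2.44], [-1.37, 4.51], [0.17, 1.92], [-2.96, 2.96]. Speed limits (rad/s): [2.39, 2.39, 3.14, 3.14, 3.14, 3.14, 3.14].

INTERFACE

Orientations are given as a rotation vector (axis times angle).
In Python, from bench import r gives the robot as it stands.
- The arm moves only by the tool send_rows, never from a script. Its argument "rows" is text: rows parted by semicolons, each of 6 numbers parted by spaces: the shift along the world's x, y, z in m, then the turn, a rotation vector about the world's x, y, z in rad. A call has 1 to 20 rows; each row shifts and turns the commanded pose from where the row before left it; what a row does not reach is not made up. A row lasts 1/10 s, in which the tool goes at most 50 mm and 8.59 degrees, less where a joint would pass 70% of its speed; a pose out of reach is approached as far as the arm can. A call is refused whole if a number of a shift passes 0.05 or a number of a turn 0.15, either way. A call with a gripper value outside its range is refused whole. "grip" is the finger opening in m, from 0 to 0.0854, set as the call begins (left out, the last holds). The fingers move at their own pace and stop on an object; "grip_force" is the grip in N (left out, the last holds). Time passes only in rows, so rows that do not move let the fingers close. It gives the time, the measured TCP pose, the force and the opening at its end, in the units of the state.
- r.get_obs(): the state, without advancing time (a new reading comes with each control period).
- r.grab_frame(name): name is "scene" or "top"; returns a dict with "pixels" (480x640x3 uint8, red, green, blue), "intrinsics" (3x3 intrinsics, pixels), "position" and "orientation" of the camera in the world. Camera axes: x right, y up, looking along -z (the intrinsics and any distortion apply to the point x, -y, -z); pixel columns grow to the right and rows downward; lengths in m; the calibration is good to about 2 mm. A picture is of the moment at which its call begins. There is no depth.
- r.hand_in(): hands the job in, once; it reports no verdict.
The state is a dict: "clock": time; "joints": joint angles; "qvel": joint speeds; "tau": joint torques, N m; "tcp_pos": TCP position; "orientation": TCP orientation; "contact_force": force on the tool from outside, world axes, zero at the start; "moment": the same for the moment, N m; "grip_width": finger opening in m.
Only numpy, scipy, OpenCV 4.12 (cv2) and the standard library are available. Lean on these libraries where they do the work, as an engineer would, in place of code of your own. Each camera call takes 0.05 s, during which the arm holds its last target.

TASK

Pick up the green wax block and lay it flat and lengthwise in the channel of the aluminium slicing jig, its end still clear of the brass plunger. Then slide it along the channel against the sprung plunger until it meets both steel stop pads squarely, and finish while holding it there with a light steady push, still in the gripper, so the cut can be made; do not ram it. Leave the charcoal block, the brass weight and the oil bottle where they are.

Things in the scene. Friction and masses are not known exactly. Their poses are not given: they have to be found in the camera images.
- wax_mid (a point): centre of the loose green carving-wax block (34 mm along its x, 52 mm long along its y, 18 mm high, about 50 g), lying flat at the start on the fixed wooden work board, whose top is 34 mm above the table. z up.
- jig: fixed slicing jig: aluminium base plate 176 x 78 mm, 8 mm thick, origin in its underside near its middle, on the wooden work board (top 34 mm above the table). x runs along the channel in the direction of the push, towards the plunger; z up. The channel is 42 mm wide between two dark rails (4 mm high above the bed, outer faces at y = +-28 mm), open at its near end, x = -88 mm. A blue block at the far end, 54 mm wide, rises 24 mm above the bed.
- channel (a point): point on the bed of the channel (its floor, 8 mm above the wooden board), mid-width, 48 mm before the faces of the stop pads: a 52 mm block centred over it lies 10 mm clear of the plunger. Axes as the jig's.
- stop: the two fixed steel stop pads (each 14 mm wide, 16 mm high, at y = +-14.5 mm) on the blue block. Origin midway between them on their face, 9 mm above the bed; the face looks to -x. Axes as the jig's. A block pressed home has its centre 26 mm before this origin (x = -26 mm), at the same height.
- plunger (a joint): travel (m) of the sprung round-nosed brass plunger (9 mm thick, between the pads, 9 mm above the bed): 0 = out, nose 12 mm proud of the pads; grows as it is pressed in; 0.012 when the block meets the pads. The spring pushes back with 2.5 N at first, about 6.7 N at the pads, and drives the block back if let go.
- charcoal_mid (a point): centre of the loose black charcoal block (38 x 54 x 26 mm), a bystander near the wax block, on the board
- weight_mid (a point): centre of the loose brass weight (33 mm across, 44 mm high, standing), a bystander on the table behind the board
- bottle_mid (a point): centre of the loose brown oil bottle with black cap (32 mm across, 66 mm high, standing), a bystander on the table behind the board

How it is judged:
On the way:
1. the wax block lies flat and lengthwise in the channel, its end clear of the plunger, which is still out (y of wax_mid in the frame of stop between -0.0055 and 0.0055 m and z of wax_mid in the frame of stop between -0.004 and 0.004 m and angle between the y axis of wax_mid and the x axis of stop, either way round below 0.09 rad and angle between wax_mid's own z axis and vertical below 0.09 rad and x of wax_mid in the frame of stop between -0.085 and -0.038 m and value of joint plunger below 0.001 m), for 0.2 s.
At the end, for the whole second after the job is handed in: the wax block lies flat in the channel (4 mm, 5 degrees), lengthwise (5.5 mm off the middle, 5 degrees), has pushed the plunger in at least 10.5 mm, bears on the stop pads with over 1 N, is still, and the fingers still hold it (over 1 N) (y of wax_mid in the frame of stop between -0.0055 and 0.0055 m and z of wax_mid in the frame of stop between -0.004 and 0.004 m and angle between the y axis of wax_mid and the x axis of stop, either way round below 0.09 rad and angle between wax_mid's own z axis and vertical below 0.09 rad and value of joint plunger above 0.0105 m and contact force between wax_block and stop above 1 N and contact force between the fingers and wax_block above 1 N and linear speed of wax_block below 0.01 m/s); the arm keeps its last pose, push and grip.
It fails at once if the block is rammed against the stop pads (over 50 N) (contact force between wax_block and stop above 50 N).
It fails at once if a bystander is moved more than 25 mm or knocked over (distance of any of charcoal_mid, weight_mid, bottle_mid from where it was at the start of the episode above 0.025 m or angle between any of weight_mid, bottle_mid, charcoal_mid's own z axis and vertical above 0.5 rad).
It also fails if it takes over 51 s, if anything falls off the work surface, if the arm or the gripper's body presses on something with over 40 N, if the wrist force passes 120 N, or if a joint passes its speed limit or range.

## Working session

There is one attempt and no reset: what is moved stays moved. The work goes in short steps, Python scripts to look and compute and a tool call to move; the robot and the scene stay as the last step left them, time stands still between calls to the robot, and variables do not carry over. Pictures are saved under pics/ and viewed, and the job is handed in when it is done.

Besides the shell and the picture viewer there is one more tool, called after "Emit:" as a command line: name --argument value ..., lists and objects as JSON in quotes. send_rows: Moves the arm, as the interface text tells. Its arguments: {"type":"object","properties":{"rows":{"type":"string"},"grip":{"type":"number"},"grip_force":{"type":"number"}},"required":["rows"]}

```bash
ls; mkdir -p pics
python3 - <<'E'
from bench import r
import cv2,pickle
print(r.get_obs())
for n in("scene","top"):
    f=r.grab_frame(n); cv2.imwrite(f"pics/{n}0.png",f["pixels"][:,:,::-1]); pickle.dump(f,open(f"{n}0.pkl","wb"))
    print(n,f["intrinsics"],f["position"],f["orientation"],[k for k in f])
E
```

```text
pics
{'clock': 0.0, 'joints': array([-1.22905885,  0.47780068,  0.02231981,  1.5564961 , -0.01149515,
        1.10929232, -0.08307879]), 'qvel': array([ 0.00159859, -0.0011771 ,  0.00155739, -0.00114735,  0.0001576 ,
        0.00090423,  0.00012062]), 'tau': array([ 3.90906862e-04, -5.96460021e+01,  1.60711806e+00, -2.81187093e+01,
        1.23823987e-02,  9.39129386e-03, -5.67957159e-06]), 'tcp_pos': array([0.29324113, 0.60729313, 0.2303061 ]), 'orientation': array([-1.54371961,  0.3530275 , -0.35257782]), 'contact_force': array([-0.45973469, -0.65428736, -0.10254375]), 'moment': array([0.00718198, 0.01140267, 0.04323625]), 'grip_width': 0.08528399727530525}
scene [[545.69755764   0.         312.23548796]
 [  0.         545.69755764 234.11654717]
 [  0.           0.           1.        ]] [ 0.19821736 -0.65546281  0.63578995] [ 0.87363639 -0.18912991 -0.43845104] ['pixels', 'intrinsics', 'position', 'orientation']
top [[497.22959656   0.         311.27582865]
 [  0.         497.22959656 238.58594891]
 [  0.           0.           1.        ]] [ 0.43540688 -0.04759457  1.00983898] [ 0.09012828 -0.05351733 -1.59226833] ['pixels', 'intrinsics', 'position', 'orientation']
```

View pics/scene0.png

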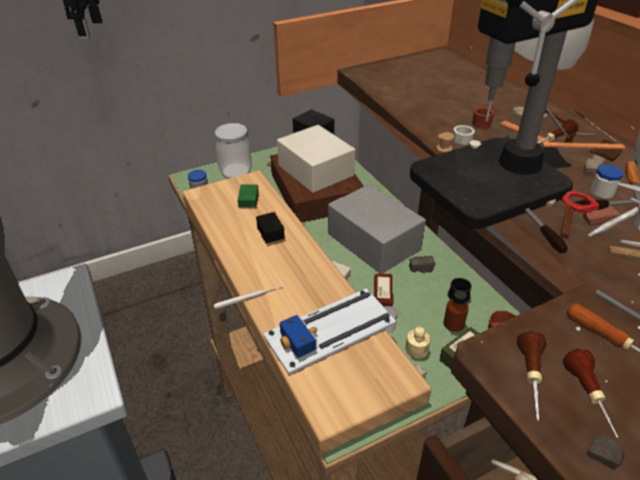

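View pics/top0.png

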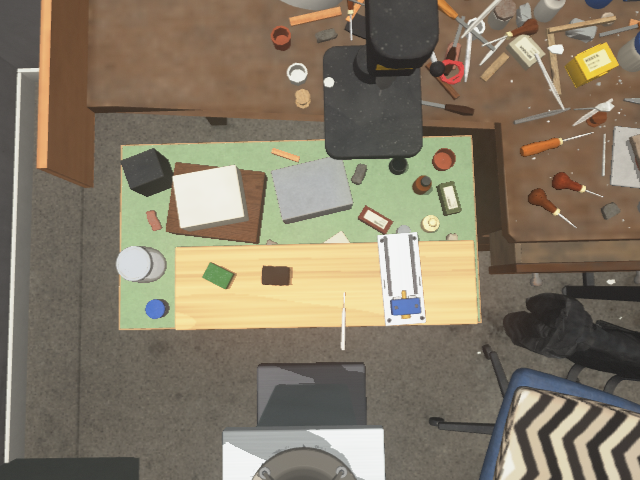

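Run:
```python
import cv2
t=cv2.imread("pics/top0.png")
a=cv2.resize(t[250:300,190:310],None,fx=6,fy=6,interpolation=cv2.INTER_CUBIC)
b=cv2.resize(t[225:330,370:435],None,fx=5.7,fy=5.7,interpolation=cv2.INTER_CUBIC)
cv2.imwrite("pics/ca.png",a);cv2.imwrite("pics/cb.png",b)
s=cv2.imread("pics/scene0.png")
cv2.imwrite("pics/cc.png",cv2.resize(s[280:375,255:405],None,fx=5.3,fy=5.3,interpolation=cv2.INTER_CUBIC))
cv2.imwrite("pics/cd.png",cv2.resize(s[170:250,220:310],None,fx=7,fy=7,interpolation=cv2.INTER_CUBIC))
```

```text
(no output)
```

View pics/ca.png

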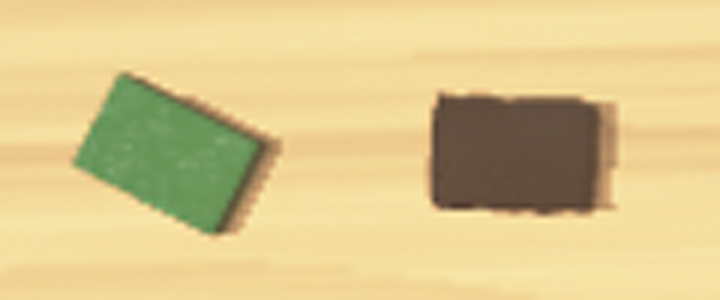

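View pics/cb.png

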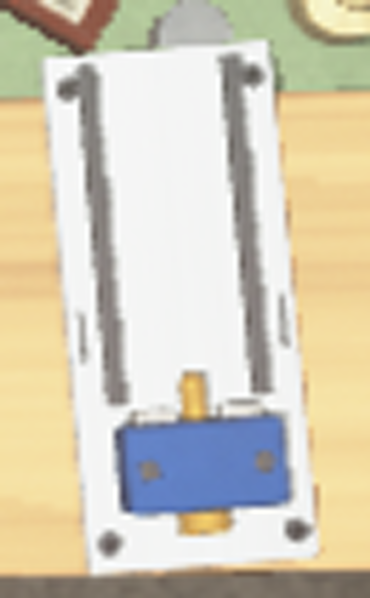

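View pics/cc.png

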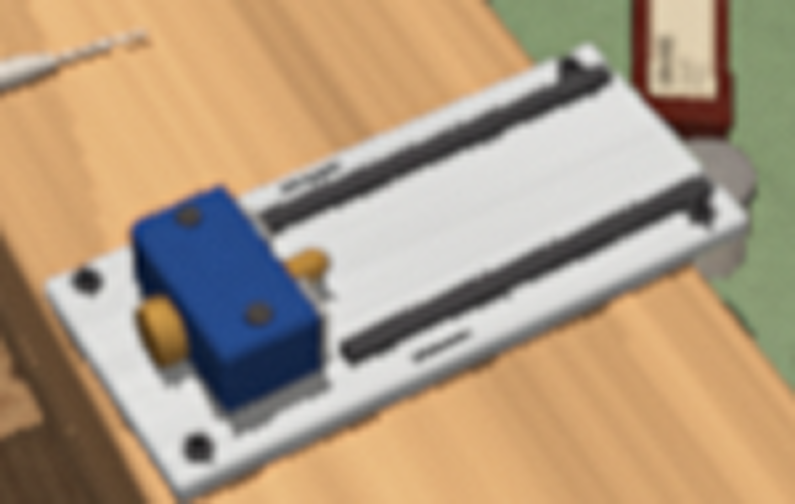

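View pics/cd.png

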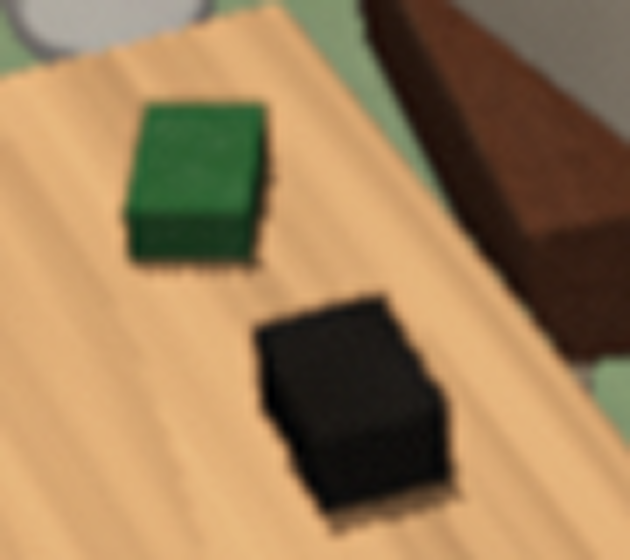

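```bash
cat > h.py <<'E'
import numpy as np,cv2,pickle
from scipy.spatial.transform import Rotation as R
from scipy.optimize import least_squares
C={n:pickle.load(open(f"{n}0.pkl","rb")) for n in("scene","top")}
def proj(n,P,C=C):
    f=C[n];P=np.atleast_2d(P);c=R.from_rotvec(f["orientation"]).inv().apply(P-f["position"])
    K=f["intrinsics"];return np.c_[K[0,0]*c[:,0]/-c[:,2]+K[0,2],K[1,1]*-c[:,1]/-c[:,2]+K[1,2]]
def ray(n,uv,z):
    f=C[n];K=f["intrinsics"];uv=np.atleast_2d(uv)
    d=np.c_[(uv[:,0]-K[0,2])/K[0,0],-(uv[:,1]-K[1,2])/K[1,1],-np.ones(len(uv))]
    d=R.from_rotvec(f["orientation"]).apply(d);p=np.array(f["position"]);return p+d*((z-p[2])/d[:,2])[:,None]
def crop(c,s,o): return (np.array(c)+.5)/s-.5+np.array(o)
def fit(pts3,z,obs,x0):
    def pose(x): 
        c,s=np.cos(x[2]),np.sin(x[2]);L=np.array(pts3);return np.c_[x[0]+c*L[:,0]-s*L[:,1],x[1]+s*L[:,0]+c*L[:,1],np.full(len(L),z)]
    f=lambda x:np.concatenate([(proj(n,pose(x))-uv).ravel() for n,uv in obs])
    s=least_squares(f,x0,x_scale=[.1,.1,1]);return s.x,s.fun.reshape(-1,2)
E
python3 - <<'E'
from h import *
np.set_printoptions(precision=4,suppress=True)
wt=crop([(123,73),(262,147),(215,235),(73,162)],6,(190,250))
ws=crop([(147,104),(266,103),(252,213),(126,210)],7,(220,170))
jt=crop([(44,60),(268,42),(318,556),(90,576)],5.7,(370,225))
js=crop([(45,288),(590,42),(748,218),(180,500)],5.3,(255,280)) # L(far-left plate), top, right, bottom
print("wax",ray("top",wt,.052),ray("scene",ws,.052),sep="\n")
print("jig",ray("top",jt,.042),ray("scene",js,.042),sep="\n")
# bystander
ch=crop([(438,95),(600,100),(597,210),(434,206)],6,(190,250));print("char",ray("top",ch,.06))
E
```

```text
wax
[[0.4829 0.1706 0.052 ]
 [0.4581 0.1258 0.052 ]
 [0.4302 0.1411 0.052 ]
 [0.4546 0.1869 0.052 ]]
[[0.4535 0.187  0.052 ]
 [0.4825 0.1722 0.052 ]
 [0.4599 0.126  0.052 ]
 [0.431  0.1428 0.052 ]]
jig
[[ 0.5279 -0.155   0.042 ]
 [ 0.5322 -0.2315  0.042 ]
 [ 0.3583 -0.2411  0.042 ]
 [ 0.3532 -0.1645  0.042 ]]
[[ 0.3529 -0.1668  0.042 ]
 [ 0.5286 -0.154   0.042 ]
 [ 0.532  -0.2316  0.042 ]
 [ 0.3567 -0.245   0.042 ]]
char [[0.4732 0.0679 0.06  ]
 [0.4704 0.0162 0.06  ]
 [0.4356 0.0177 0.06  ]
 [0.4379 0.0696 0.06  ]]
```

Run:
```python
from h import *
np.set_printoptions(precision=4,suppress=True)
wt=crop([(123,73),(262,147),(215,235),(73,162)],6,(190,250))
ws=crop([(147,104),(266,103),(252,213),(126,210)],7,(220,170))
jt=crop([(44,60),(268,42),(318,556),(90,576)],5.7,(370,225))
js=crop([(45,288),(590,42),(748,218),(180,500)],5.3,(255,280))
# wax local: y along length. corners image: c1(.483,.171) c2(.458,.126)  long dir c2->c1 ; yaw of y axis
a,b=.017,.026
loc=[(a,b),(a,-b),(-a,-b),(-a,b)]
locs=[(-a,b),(a,b),(a,-b),(-a,-b)]
x0=[.456,.156,-.5]
for o in ([("top",wt)],): pass
f1=fit(loc,.052,[("top",wt)],x0);f2=fit(locs,.052,[("scene",ws)],x0)
print("wax top",f1[0],"scene",f2[0],"deg",np.degrees([f1[0][2],f2[0][2]]),f1[1],f2[1])
A,B=.088,.039
lt=[(-A,-B),(-A,B),(A,B),(A,-B)]
ls=[(A,-B),(-A,-B),(-A,B),(A,B)]
x0=[.443,-.198,3.14]
g1=fit(lt,.042,[("top",jt)],x0);g2=fit(ls,.042,[("scene",js)],x0)
print("jig top",g1[0],"scene",g2[0],"deg",np.degrees([g1[0][2],g2[0][2]]),g1[1],g2[1])
from bench import r
o=r.get_obs();print(R.from_rotvec(o["orientation"]).as_matrix())
# stop pad position: pad face line from top crop z~.058; pads top edges y~415 crop
print(ray("top",crop([(155,413),(240,403),(194,372)],5.7,(370,225)),.058))
```

```text
wax top [ 0.4564  0.1561 -0.5017] scene [ 0.4568  0.1571 -0.4666] deg [-28.7426 -26.7328] [[-0.0518 -0.5   ]
 [ 0.3274 -0.4168]
 [-0.1841  0.6219]
 [-0.0925  0.2877]] [[-0.2905 -0.2157]
 [ 0.4596 -0.2745]
 [ 0.1488 -0.1024]
 [-0.3126  0.5283]]
jig top [ 0.4429 -0.198   3.1976] scene [ 0.4425 -0.1994  3.2107] deg [183.2118 183.96  ] [[-0.441  -0.3592]
 [ 0.2684 -0.3908]
 [ 0.4333  0.5558]
 [-0.2691  0.1641]] [[-0.699   0.1082]
 [-0.4411  0.3733]
 [ 0.8263  0.049 ]
 [ 0.2724 -0.527 ]]
[[ 0.9006 -0.0006  0.4347]
 [-0.4347 -0.0016  0.9006]
 [ 0.0001 -1.     -0.0017]]
[[ 0.4076 -0.186   0.058 ]
 [ 0.4103 -0.2142  0.058 ]
 [ 0.4209 -0.1994  0.058 ]]
```

Emit:
send_rows --rows "0.0117 -0.0322 -0.005 0 0 -0.115;0.0117 -0.0322 -0.005 0 0 -0.115;0.0117 -0.0322 -0.005 0 0 -0.115;0.0117 -0.0322 -0.005 0 0 -0.115;0.0117 -0.0322 -0.005 0 0 -0.115;0.0117 -0.0322 -0.005 0 0 -0.115;0.0117 -0.0322 -0.005 0 0 -0.115;0.0117 -0.0322 -0.005 0 0 -0.115;0.0117 -0.0322 -0.005 0 0 -0.115;0.0117 -0.0322 -0.005 0 0 -0.115;0.0117 -0.0322 -0.005 0 0 -0.115;0.0117 -0.0322 -0.005 0 0 -0.115;0.0117 -0.0322 -0.005 0 0 -0.115;0.0117 -0.0322 -0.005 0 0 -0.115;0 0 0 0 0 0;0 0 0 0 0 0" --grip 0.065

```text
clock: 1.7
tcp_pos: [0.4571, 0.1565, 0.1611]
orientation: [-0.937, 1.56, -1.56]
contact_force: [0.4, -0.0, -0.0]
grip_width: 0.0651
```

Run:
```python
from h import *
from bench import r
o=r.get_obs();M=R.from_rotvec(o["orientation"]).as_matrix();print(M.round(4),np.degrees(np.arctan2(M[1,2],M[0,2])),o["joints"],o["tcp_pos"])
```

```text
[[-4.705e-01 -6.000e-04  8.824e-01]
 [-8.824e-01 -3.000e-04 -4.705e-01]
 [ 5.000e-04 -1.000e+00 -4.000e-04]] -28.065970438202605 [-0.8683725   0.26804884  0.48204779  2.09860266 -0.1699307   0.81219226
 -0.7733747 ] [0.45712537 0.15653618 0.16108389]
```

Emit:
send_rows --rows "0 0 -0.03 0 0 0;0 0 -0.03 0 0 0;0 0 -0.025 0 0 0;0 0 -0.01 0 0 0;0 0 0 0 0 0;0 0 0 0 0 0"

```text
clock: 2.3
tcp_pos: [0.4577, 0.1578, 0.067]
orientation: [-0.936, 1.559, -1.558]
contact_force: [-0.1, -0.5, 0.4]
grip_width: 0.0652
```

Run:
```python
from h import *
from bench import r
o=r.get_obs();print(o["tcp_pos"])
for n,(x,y,w,h),k in (("scene",(200,140,120,100),6),("top",(170,230,130,90),6)):
    f=r.grab_frame(n);cv2.imwrite(f"pics/{n}1.png",cv2.resize(f["pixels"][y:y+h,x:x+w,::-1],None,fx=k,fy=k,interpolation=cv2.INTER_CUBIC))
```

```text
[0.45771132 0.15781351 0.06700867]
```

View pics/scene1.png

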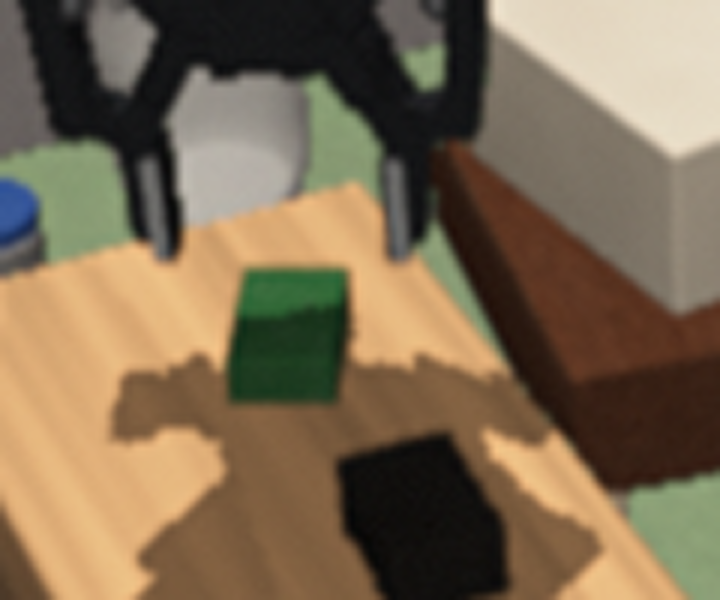

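View pics/top1.png

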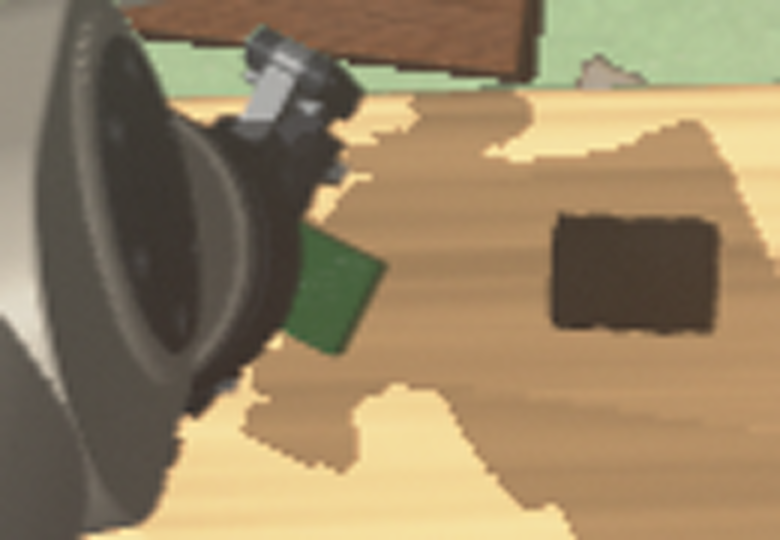

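Run:
```python
from h import *
p=np.array([.4577,.1578,.067]);d=np.array([.8824,-.4705,0])
for q in(p,p+d*.0325,p-d*.0325,p+[0,0,-.015],p+d*.0325+[0,0,.004]): print(crop(0,1,0)+ (proj("scene",q)[0]-[200,140]+.5)*6-.5)
```

```text
[287.02576833 272.06407679]
[391.55754446 272.2510844 ]
[182.71028971 271.87745613]
[291.43486238 311.93923191]
[390.62814742 261.4807443 ]
```

Emit:
send_rows --rows "-0.001 -0.001 -0.01 0 0 0;0 0 -0.01 0 0 0;0 0 -0.005 0 0 0;0 0 0 0 0 0;0 0 0 0 0 0"

```text
clock: 2.9
tcp_pos: [0.4562, 0.1559, 0.0411]
orientation: [-0.937, 1.56, -1.56]
contact_force: [-0.4, 0.0, -0.5]
grip_width: 0.065
```

Emit:
send_rows --rows "0 0 0 0 0 0;0 0 0 0 0 0;0 0 0 0 0 0;0 0 0 0 0 0;0 0 0 0 0 0;0 0 0 0 0 0;0 0 0 0 0 0;0 0 0 0 0 0" --grip 0.02 --grip_force 50

```text
clock: 3.7
tcp_pos: [0.4566, 0.1562, 0.0418]
orientation: [-0.936, 1.56, -1.559]
contact_force: [-0.8, -0.1, 5.8]
grip_width: 0.0322
```

Emit:
send_rows --rows "0 0 0.005 0 0 0;0 0 0.015 0 0 0;0 0 0.02 0 0 0;0 0 0.02 0 0 0;0 0 0 0 0 0;0 0 0 0 0 0"

```text
clock: 4.3
tcp_pos: [0.4563, 0.1563, 0.1015]
orientation: [-0.936, 1.559, -1.559]
contact_force: [-0.2, 0.2, -0.7]
grip_width: 0.0324
```

Run:
```python
from h import *
from bench import r
o=r.get_obs();print(o["tcp_pos"],o["contact_force"],o["grip_width"])
for n,(x,y,w,h),k in (("scene",(200,120,120,100),6),("top",(170,230,130,90),6)):
    f=r.grab_frame(n);cv2.imwrite(f"pics/{n}2.png",cv2.resize(f["pixels"][y:y+h,x:x+w,::-1],None,fx=k,fy=k,interpolation=cv2.INTER_CUBIC))
```

```text
[0.45627452 0.15634468 0.10148723] [-0.15383099  0.21926156 -0.67815183] 0.03239065921886428
```

View pics/scene2.png

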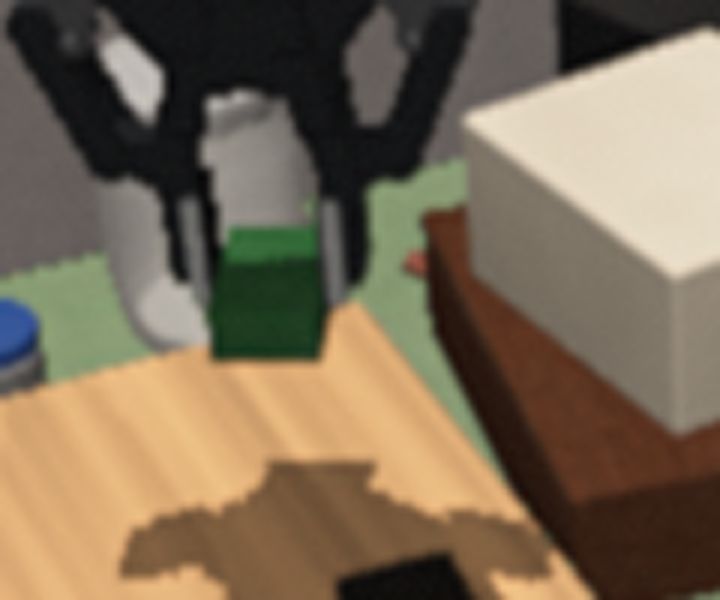

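View pics/top2.png

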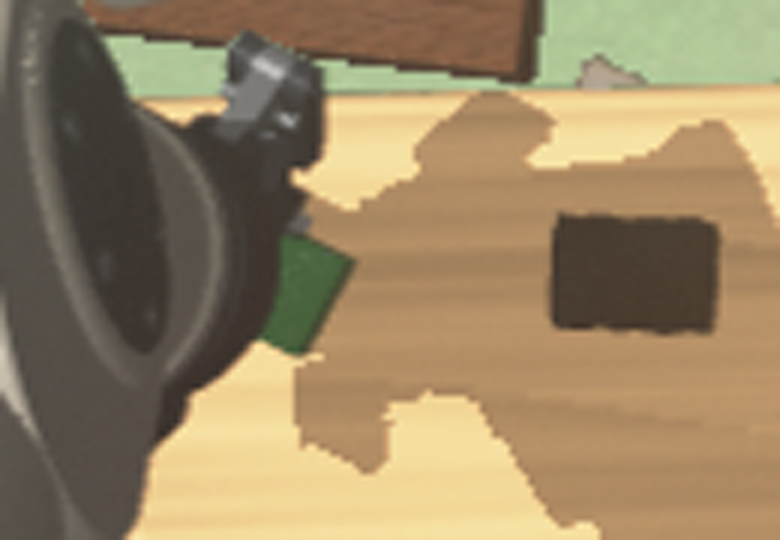

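Run:
```python
from h import *
t=crop([(88,70),(117,398),(232,60),(263,388)],5.7,(370,225));P=ray("top",t,.046)
s=crop([(600,75),(272,218),(703,189),(350,350)],5.3,(255,280));Q=ray("scene",s,.046)
for X in(P,Q):
    print(X.round(4))
    for a in(0,2):
        d=X[a+1]-X[a];print(np.degrees(np.arctan2(d[1],d[0]))%360)
    m=(X[0:2]+X[2:4])/2;d=m[1]-m[0];print("mid y at x=.47",m[0][1]+d[1]/d[0]*(.47-m[0][0]),"width",abs(X[0,1]-X[2,1]))
for c,y in(((.4429,-.198),183.35),((.4425,-.1994),183.7)):
    print("jig mid y at .47",c[1]+(.47-c[0])*np.tan(np.radians(y)))
```

```text
[[ 0.5237 -0.1693  0.046 ]
 [ 0.4126 -0.1752  0.046 ]
 [ 0.526  -0.2183  0.046 ]
 [ 0.4149 -0.2242  0.046 ]]
183.00836222347343
183.08404339523895
mid y at x=.47 -0.19671488604709955 width 0.04892585681559808
[[ 0.5221 -0.1701  0.046 ]
 [ 0.4159 -0.1756  0.046 ]
 [ 0.5246 -0.2201  0.046 ]
 [ 0.414  -0.2254  0.046 ]]
182.9993420283123
182.75205115259595
mid y at x=.47 -0.19774664869772096 width 0.050000511352862986
jig mid y at .47 -0.19641369479521284
jig mid y at .47 -0.1976216547727462
```

Emit:
send_rows --rows "0.0009 -0.0295 0 0 0 -0.0856;0.0009 -0.0295 0 0 0 -0.0856;0.0009 -0.0295 0 0 0 -0.0856;0.0009 -0.0295 0 0 0 -0.0856;0.0009 -0.0295 0 0 0 -0.0856;0.0009 -0.0295 0 0 0 -0.0856;0.0009 -0.0295 0 0 0 -0.0856;0.0009 -0.0295 0 0 0 -0.0856;0.0009 -0.0295 0 0 0 -0.0856;0.0009 -0.0295 0 0 0 -0.0856;0.0009 -0.0295 0 0 0 -0.0856;0.0009 -0.0295 0 0 0 -0.0856;0 0 0 0 0 0;0 0 0 0 0 0;0 0 0 0 0 0"

```text
clock: 5.9
tcp_pos: [0.4667, -0.1967, 0.1006]
orientation: [-0.064, 2.194, -2.193]
contact_force: [1.0, 0.0, 0.2]
grip_width: 0.0325
```

Emit:
send_rows --rows "0 0 -0.01 0 0 0;0 0 -0.01 0 0 0;0 0 -0.01 0 0 0;0 0 0 0 0 0;0 0 0 0 0 0"

```text
clock: 6.4
tcp_pos: [0.4667, -0.1979, 0.0709]
orientation: [-0.061, 2.194, -2.194]
contact_force: [-0.3, 0.1, -0.3]
grip_width: 0.0325
```

Run:
```python
from h import *
from bench import r
o=r.get_obs();print(o["tcp_pos"],o["contact_force"],o["grip_width"])
M=R.from_rotvec(o["orientation"]).as_matrix();print(M.round(4),np.degrees(np.arctan2(M[1,2],M[0,2])))
for n,(x,y,w,h),k in (("scene",(250,240,160,120),5),("top",(350,210,120,110),5)):
    f=r.grab_frame(n);cv2.imwrite(f"pics/{n}3.png",cv2.resize(f["pixels"][y:y+h,x:x+w,::-1],None,fx=k,fy=k,interpolation=cv2.INTER_CUBIC))
```

```text
[ 0.46672121 -0.1978868   0.07085762] [-0.25582815  0.12679555 -0.27055   ] 0.03252127133179949
[[-9.985e-01 -1.100e-03  5.450e-02]
 [-5.450e-02  0.000e+00 -9.985e-01]
 [ 1.100e-03 -1.000e+00 -1.000e-04]] -86.87610960970821
```

View pics/scene3.png

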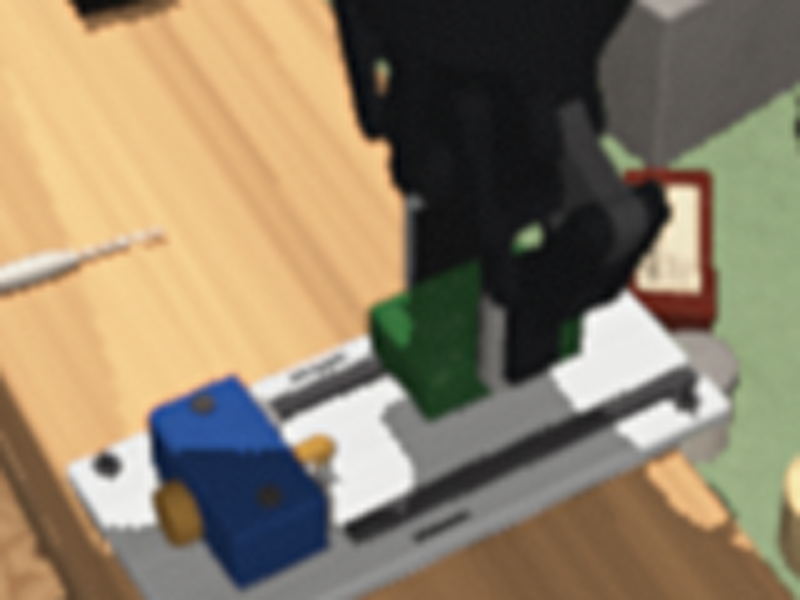

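View pics/top3.png

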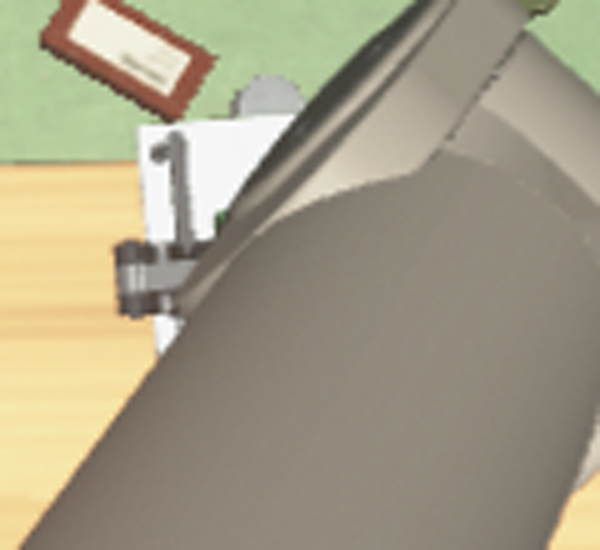

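Emit:
send_rows --rows "0 0.0005 -0.008 0 0 0;0 0 -0.006 0 0 0;0 0 -0.003 0 0 0;0 0 -0.002 0 0 0;0 0 0 0 0 0;0 0 0 0 0 0"

```text
clock: 7.1
tcp_pos: [0.4671, -0.1975, 0.0524]
orientation: [-0.06, 2.194, -2.194]
contact_force: [0.9, -1.0, -0.7]
grip_width: 0.0328
```

Run:
```python
from h import *
from bench import r
o=r.get_obs();print(o["tcp_pos"],o["contact_force"],o["grip_width"])
c=np.array([.4667,-.1979,.0709-.0078]);a=np.radians(183.12);u=np.array([np.cos(a),np.sin(a),0]);v=np.array([-u[1],u[0],0])
for s in(-1,1):
  for z in(0,.018): print(s,z,(proj("scene",c+u*.026+v*.017*s+[0,0,z])[0]-[250,240]+.5)*5-.5)
n,(x,y,w,h),k="scene",(250,240,160,120),5
f=r.grab_frame(n);cv2.imwrite(f"pics/{n}4.png",cv2.resize(f["pixels"][y:y+h,x:x+w,::-1],None,fx=k,fy=k,interpolation=cv2.INTER_CUBIC))
```

```text
[ 0.46714471 -0.19753404  0.05236694] [ 0.91749217 -1.0154353  -0.67185927] 0.03284199711219463
-1 0 [366.4169234  351.55577383]
-1 0.018 [366.12827622 307.3137485 ]
1 0 [429.06734652 430.40979509]
1 0.018 [429.73461759 386.00069317]
```

View pics/scene4.png

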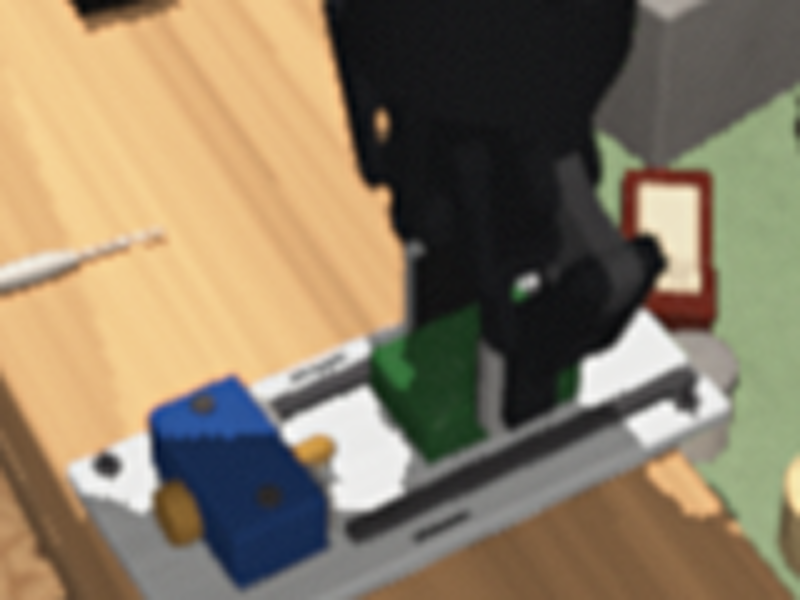

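Run:
```python
from h import *
im=cv2.imread("pics/scene4.png")[270:510,300:620]
im=cv2.resize(im,None,fx=2.5,fy=2.5,interpolation=cv2.INTER_CUBIC)
im=(255*(im/255.)**.5).astype(np.uint8)
c=np.array([.4671,-.1975,.0524-.0078]);a=np.radians(183.12);u=np.array([np.cos(a),np.sin(a),0]);v=np.array([-u[1],u[0],0])
for s in(-1,1):
  for e in(-1,1):
   for z in(0,.018):
    p=((proj("scene",c+e*u*.026+v*.017*s+[0,0,z])[0]-[250,240]+.5)*5-.5-[300,270])*2.5
    cv2.circle(im,tuple(int(q) for q in p),4,(0,0,255) if z==0 else (255,0,255),-1)
cv2.imwrite("pics/z4.png",im)
```

```text
(no output)
```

View pics/z4.png

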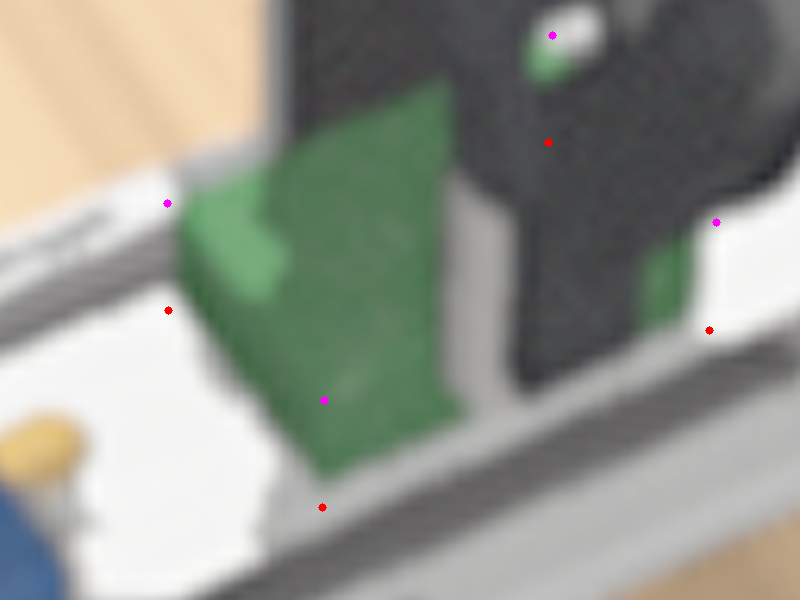

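Run:
```python
from h import *
from bench import r
f=r.grab_frame("scene");pickle.dump(f,open("s5.pkl","wb"))
im=f["pixels"][290:345,305:380,::-1]
im=cv2.resize(im,None,fx=10,fy=10,interpolation=cv2.INTER_CUBIC)
lab=cv2.cvtColor(im,cv2.COLOR_BGR2LAB);lab[:,:,0]=cv2.createCLAHE(6,(4,4)).apply(lab[:,:,0]);im=cv2.cvtColor(lab,cv2.COLOR_LAB2BGR)
def P(X): return tuple(int(q) for q in (proj("scene",X)[0]-[305,290]+.5)*10-.5)
a=np.radians(183.1);u=np.array([np.cos(a),np.sin(a),0]);v=np.array([-u[1],u[0],0])
c0=np.array([.47,-.197,.046])
for s in(-.021,.021,.028): cv2.line(im,P(c0+v*s-u*.05),P(c0+v*s+u*.05),(0,0,255),1)
cv2.imwrite("pics/z5.png",im)
```

```text
(no output)
```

View pics/z5.png

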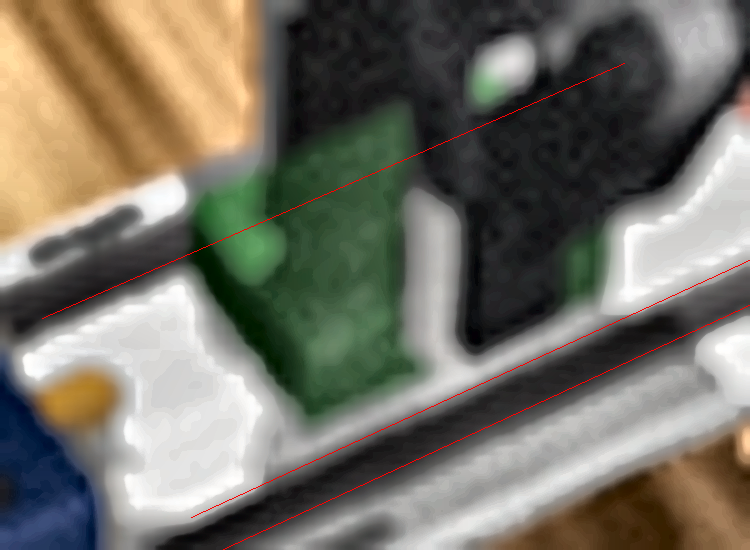

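Emit:
send_rows --rows "0 0 -0.001 0 0 0;0 0 -0.001 0 0 0;0 0 0 0 0 0;0 0 0 0 0 0"

```text
clock: 7.6
tcp_pos: [0.4671, -0.1974, 0.0503]
orientation: [-0.06, 2.194, -2.194]
contact_force: [0.8, -0.8, -0.4]
grip_width: 0.0327
```

Run:
```python
from h import *
from bench import r
o=r.get_obs();print(o["tcp_pos"],o["contact_force"],o["moment"],o["grip_width"])
# scene2 check
c=np.array([.4563,.1563,.1015-.0078]);a=np.radians(-28.07+90);u=np.array([np.cos(a),np.sin(a),0]);v=np.array([u[1],-u[0],0])
for n,e,s,z in(("rear top L",1,-1,.018),("rear top R",1,1,.018),("front bot L",-1,-1,0),("front bot R",-1,1,0),("front top L",-1,-1,.018)):
    print(n,(proj("scene",c+e*u*.026+v*.017*s+[0,0,z])[0]-[200,120]+.5)*6-.5)
```

```text
[ 0.46708833 -0.19739941  0.05029995] [ 0.84824363 -0.75060232 -0.38265884] [-0.02549022 -0.04249378  0.02945265] 0.03274302911807074
rear top L [226.19515007 226.91204425]
rear top R [336.48177822 226.93199623]
front bot L [209.02691382 370.33538609]
front bot R [322.55715229 370.51776741]
front top L [202.49353026 319.3117223 ]
```

Emit:
send_rows --rows "0 0 -0.0005 0 0 0;0 0 -0.0005 0 0 0;0 0 0 0 0 0;0 0 0 0 0 0"

```text
clock: 8.0
tcp_pos: [0.4671, -0.1975, 0.0498]
orientation: [-0.059, 2.194, -2.193]
contact_force: [-1.1, 1.2, 7.4]
grip_width: 0.0323
```

Run:
```python
from h import *
from bench import r
o=r.get_obs();print(o["tcp_pos"],o["contact_force"],o["moment"],o["grip_width"])
f=r.grab_frame("scene")
im=f["pixels"][290:345,305:380,::-1]
im=cv2.resize(im,None,fx=10,fy=10,interpolation=cv2.INTER_CUBIC)
cv2.imwrite("pics/z6.png",(255*(im/255.)**.5).astype(np.uint8))
```

```text
[ 0.46714889 -0.19747166  0.04982515] [-1.05986951  1.22882478  7.41596539] [0.21989494 0.49006459 0.00688664] 0.03233020889170155
```

View pics/z6.png

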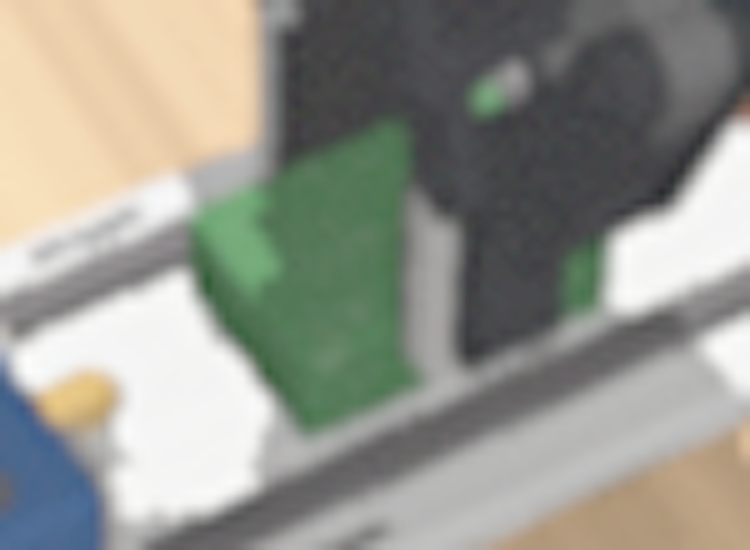

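Emit:
send_rows --rows "0 0 0 0 0 0;0 0 0 0 0 0;0 0 0 0 0 0;0 0 0 0 0 0;0 0 0 0 0 0" --grip 0.045

```text
clock: 8.55
tcp_pos: [0.4671, -0.1974, 0.0492]
orientation: [-0.06, 2.194, -2.194]
contact_force: [-0.4, -0.1, 1.2]
grip_width: 0.0448
```

Run:
```python
from h import *
from bench import r
o=r.get_obs();print(o["tcp_pos"],o["contact_force"],o["moment"],o["grip_width"])
f=r.grab_frame("scene")
im=f["pixels"][290:345,305:380,::-1]
im=cv2.resize(im,None,fx=10,fy=10,interpolation=cv2.INTER_CUBIC)
im=(255*(im/255.)**.5).astype(np.uint8)
def P(X): return tuple(int(q) for q in (proj("scene",X)[0]-[305,290]+.5)*10-.5)
a=np.radians(183.1);u=np.array([np.cos(a),np.sin(a),0]);v=np.array([-u[1],u[0],0]);c=np.array([.4671,-.1975,.042])
for s in(-1,1):
  for e in(-1,1):
   for z in(0,.018): cv2.circle(im,P(c+e*u*.026+v*.017*s+[0,0,z]),3,(0,0,255) if z==0 else (255,0,255),-1)
cv2.imwrite("pics/z7.png",im)
```

```text
[ 0.46705604 -0.19739986  0.04923263] [-0.41868523 -0.08761544  1.23173742] [-0.01434862  0.03542353  0.02214   ] 0.044796767473051606
```

View pics/z7.png

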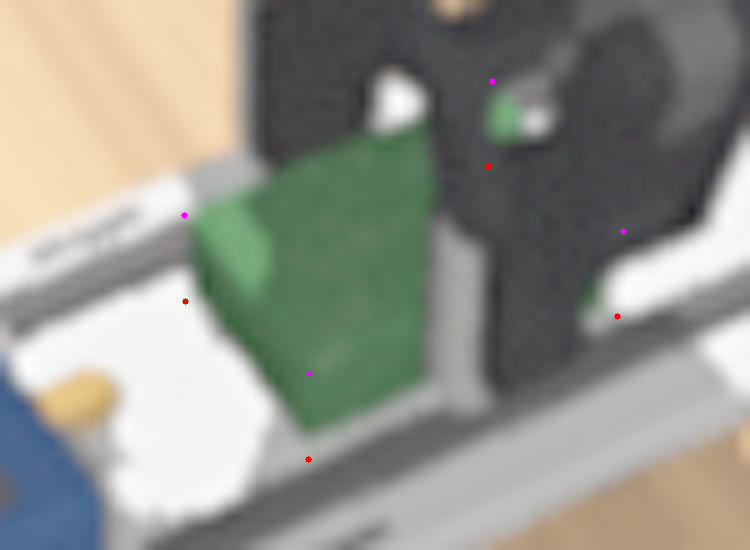

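Emit:
send_rows --rows "0 0 0.0005 0 0 0;0 0 0 0 0 0;0 0 0 0 0 0;0 0 0 0 0 0;0 0 0 0 0 0;0 0 0 0 0 0" --grip 0.02 --grip_force 50

```text
clock: 9.2
tcp_pos: [0.4672, -0.1976, 0.0499]
orientation: [-0.059, 2.193, -2.194]
contact_force: [-1.0, -0.0, 5.2]
grip_width: 0.0326
```

Emit:
send_rows --rows "-0.003 -0.00016 0 0 0 0;-0.003 -0.00016 0 0 0 0;-0.003 -0.00016 0 0 0 0;-0.003 -0.00016 0 0 0 0;-0.002 -0.0001 0 0 0 0;0 0 0 0 0 0;0 0 0 0 0 0"

```text
clock: 9.9
tcp_pos: [0.4528, -0.1982, 0.0499]
orientation: [-0.06, 2.194, -2.194]
contact_force: [-0.9, 0.2, 6.3]
grip_width: 0.0328
```

Emit:
send_rows --rows "-0.0015 -0.0001 0 0 0 0;-0.0015 -0.0001 0 0 0 0;-0.0015 -0.0001 0 0 0 0;-0.0015 -0.0001 0 0 0 0;0 0 0 0 0 0;0 0 0 0 0 0"

```text
clock: 10.5
tcp_pos: [0.4471, -0.1986, 0.0499]
orientation: [-0.059, 2.194, -2.194]
contact_force: [1.5, 0.1, 6.0]
grip_width: 0.0326
```

Emit:
send_rows --rows "-0.0015 -0.0001 0 0 0 0;-0.0015 -0.0001 0 0 0 0;-0.001 -0.0001 0 0 0 0;0 0 0 0 0 0;0 0 0 0 0 0"

```text
clock: 11.0
tcp_pos: [0.4435, -0.1989, 0.05]
orientation: [-0.059, 2.193, -2.194]
contact_force: [5.3, 0.8, 4.1]
grip_width: 0.0326
```

Emit:
send_rows --rows "-0.001 -0.0001 0 0 0 0;-0.001 -0.0001 0 0 0 0;-0.001 0 0 0 0 0;-0.001 -0.0001 0 0 0 0;-0.001 0 0 0 0 0;0 0 0 0 0 0;0 0 0 0 0 0"

```text
clock: 11.7
tcp_pos: [0.4388, -0.1991, 0.05]
orientation: [-0.059, 2.193, -2.193]
contact_force: [5.9, -0.0, 2.6]
grip_width: 0.0325
```

Emit:
send_rows --rows "-0.0005 0 0 0 0 0;-0.0005 -0.0001 0 0 0 0;0 0 0 0 0 0;0 0 0 0 0 0"

```text
clock: 12.1
tcp_pos: [0.438, -0.1992, 0.0499]
orientation: [-0.059, 2.192, -2.193]
contact_force: [5.7, 0.8, 2.3]
grip_width: 0.0329
```

Emit:
send_rows --rows "-0.0005 0 0 0 0 0;-0.0005 0 0 0 0 0;0 0 0 0 0 0;0 0 0 0 0 0"

```text
clock: 12.5
tcp_pos: [0.4371, -0.1992, 0.05]
orientation: [-0.059, 2.192, -2.193]
contact_force: [6.3, 0.2, 2.2]
grip_width: 0.0327
```

Emit:
send_rows --rows "-0.0005 0 0 0 0 0;-0.0005 -0.0001 0 0 0 0;0 0 0 0 0 0;0 0 0 0 0 0"

```text
clock: 12.9
tcp_pos: [0.4361, -0.1993, 0.05]
orientation: [-0.059, 2.192, -2.193]
contact_force: [6.9, -0.1, 2.0]
grip_width: 0.0324
```

Emit:
send_rows --rows "-0.0005 0 0 0 0 0;0 0 0 0 0 0;0 0 0 0 0 0"

```text
clock: 13.2
tcp_pos: [0.4357, -0.1993, 0.05]
orientation: [-0.059, 2.192, -2.193]
contact_force: [5.4, 0.2, 1.4]
grip_width: 0.0323
```

Emit:
send_rows --rows "-0.0005 0 0 0 0 0;0 0 0 0 0 0;0 0 0 0 0 0"

```text
clock: 13.5
tcp_pos: [0.4352, -0.1993, 0.05]
orientation: [-0.059, 2.192, -2.193]
contact_force: [6.7, 0.8, 1.4]
grip_width: 0.0326
```

Emit:
send_rows --rows "-0.0005 0 0 0 0 0;0 0 0 0 0 0;0 0 0 0 0 0"

```text
clock: 13.8
tcp_pos: [0.4348, -0.1994, 0.05]
orientation: [-0.058, 2.192, -2.193]
contact_force: [7.5, 1.1, 1.9]
grip_width: 0.0327
```

Emit:
send_rows --rows "-0.0005 0 0 0 0 0;0 0 0 0 0 0;0 0 0 0 0 0"

```text
clock: 14.1
tcp_pos: [0.4347, -0.1994, 0.05]
orientation: [-0.058, 2.191, -2.193]
contact_force: [9.1, 0.9, 1.1]
grip_width: 0.032
```

Run:
```python
from h import *
from bench import r
f=r.grab_frame("scene")
im=f["pixels"][290:355,295:380,::-1]
im=cv2.resize(im,None,fx=9,fy=9,interpolation=cv2.INTER_CUBIC)
cv2.imwrite("pics/z8.png",(255*(im/255.)**.5).astype(np.uint8))
```

```text
(no output)
```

View pics/z8.png

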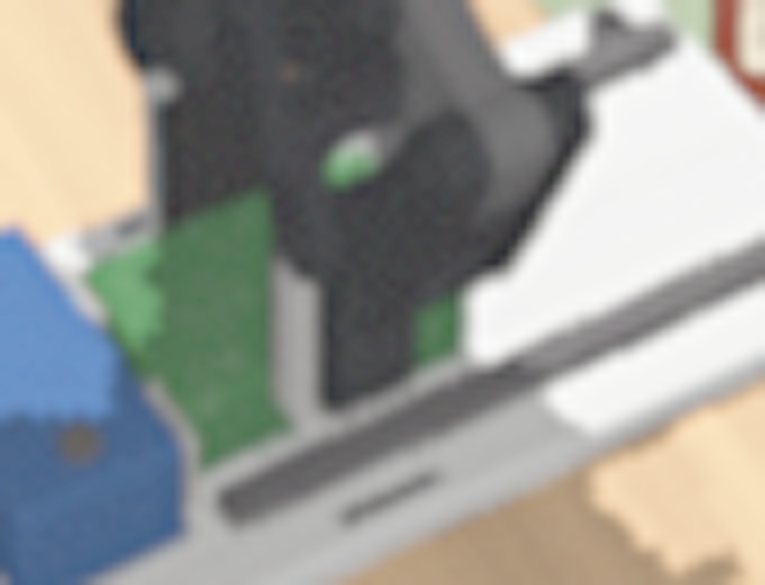

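Emit:
send_rows --rows "-0.0005 0 0 0 0 0;0 0 0 0 0 0;0 0 0 0 0 0"

```text
clock: 14.45
tcp_pos: [0.4346, -0.1993, 0.0501]
orientation: [-0.058, 2.19, -2.193]
contact_force: [9.6, 0.7, -0.3]
grip_width: 0.0323
```

Emit:
send_rows --rows "-0.0005 0 0 0 0 0;0 0 0 0 0 0;0 0 0 0 0 0"

```text
clock: 14.75
tcp_pos: [0.4346, -0.1993, 0.0502]
orientation: [-0.057, 2.19, -2.193]
contact_force: [10.5, 0.8, -0.3]
grip_width: 0.0323
```

Emit:
send_rows --rows "-0.0005 0 0 0 0 0;-0.0005 0 0 0 0 0;-0.0005 0 0 0 0 0;-0.0005 0 0 0 0 0;0 0 0 0 0 0;0 0 0 0 0 0;0 0 0 0 0 0"

```text
clock: 15.45
tcp_pos: [0.4345, -0.1993, 0.0504]
orientation: [-0.055, 2.187, -2.192]
contact_force: [14.7, 1.5, -4.8]
grip_width: 0.0322
```

Run:
```python
from h import *
from bench import r
o=r.get_obs();print(o["tcp_pos"],o["contact_force"],o["moment"])
M=R.from_rotvec(o["orientation"]).as_matrix();print(M.round(4),np.degrees(np.arctan2(M[1,2],M[0,2])))
```

```text
[ 0.43453984 -0.19932989  0.05042852] [14.68124345  1.46746376 -4.76594441] [ 0.32185343 -3.3246895   0.01991884]
[[-0.9984  0.0067  0.0566]
 [-0.0566 -0.0021 -0.9984]
 [-0.0066 -1.      0.0025]] -86.75715654619819
```

Emit:
send_rows --rows "0 0 -0.0005 0 0 0;0 0 -0.0005 0 0 0;0 0 0 0 0 0;0 0 0 0 0 0"

```text
clock: 15.85
tcp_pos: [0.4346, -0.1994, 0.05]
orientation: [-0.054, 2.188, -2.191]
contact_force: [12.6, 2.2, 4.8]
grip_width: 0.0326
```

Run:
```python
from h import *
from bench import r
for i in range(2):
    f=r.grab_frame("scene");o=r.get_obs();print(o["tcp_pos"],o["contact_force"],o["moment"],o["grip_width"])
cv2.imwrite("pics/s9.png",f["pixels"][:,:,::-1])
im=f["pixels"][290:355,295:380,::-1]
im=cv2.resize(im,None,fx=9,fy=9,interpolation=cv2.INTER_CUBIC)
cv2.imwrite("pics/z9.png",(255*(im/255.)**.5).astype(np.uint8))
```

```text
[ 0.43461127 -0.19934197  0.04997418] [12.64458295  2.89641895  4.32635913] [ 0.6164107  -2.6833837  -0.01611033] 0.032158172113522315
[ 0.43461871 -0.19937158  0.0499797 ] [12.7954557   2.60854505  4.55248729] [ 0.56737543 -2.69257792  0.02775958] 0.03231875651464707
```

View pics/z9.png

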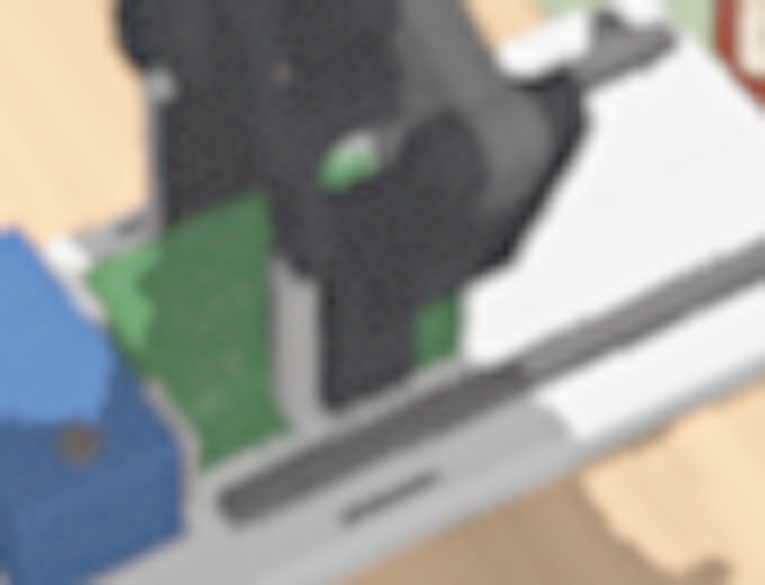

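View pics/s9.png

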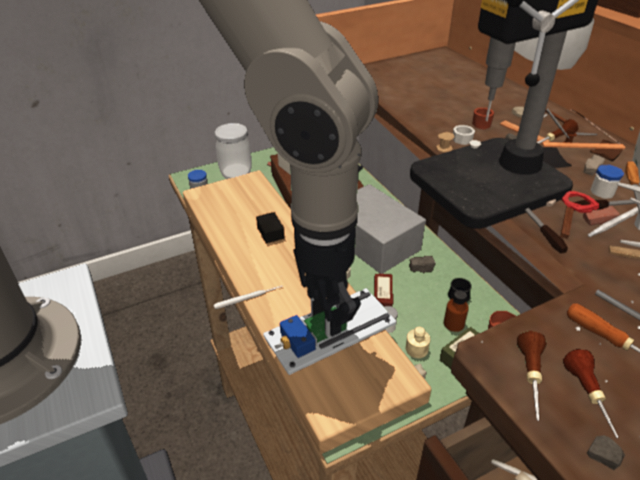

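Emit:
send_rows --rows "-0.0005 0 0 0 0 0;-0.0005 0 0 0 0 0;0 0 0 0 0 0;0 0 0 0 0 0;0 0 0 0 0 0;0 0 0 0 0 0;0 0 0 0 0 0"

```text
clock: 16.65
tcp_pos: [0.4345, -0.1994, 0.0501]
orientation: [-0.053, 2.186, -2.191]
contact_force: [14.3, 1.6, 3.3]
grip_width: 0.0327
```

Run:
```python
from bench import r
print(r.hand_in()); o=r.get_obs();print(o["clock"],o["tcp_pos"],o["contact_force"],o["grip_width"])
```

```text
the job is handed in; nothing more can be done
None
the job is handed in; nothing more can be done
```

I handed the job in at 16.65 s with the wax block pressed against both stop pads and still held by the gripper. I got no verdict, so what follows rests on my own checks.

**What I did:** I gripped the wax block across its 34 mm width and laid it in the channel, about 20 mm clear of the plunger. I released it once so it would sit flat, then gripped it again at 50 N. I then slid it in with steps of 3 mm, dropping to 0.5 mm near the pads.

**Last checks:**
- **Against the pads:** the tool stopped at x ≈ 0.4345 m, within about 1 mm of where the camera measurements put the pads. It stayed there while I commanded roughly 4 mm more and the force rose.
- **Push:** the final push was 14.3 N. Less about 6.7 N for the spring, that leaves roughly 7 N on the pads by my estimate, well under the 50 N limit.
- **Lie in the channel:** the tool's tilt was about 0.007 rad and its heading within 1° of the channel when last worked out, just before the final 1–2 mm of nudges. There was still a slight downward bearing on the bed (3.3 N).
- **Bystanders:** the last scene picture showed the charcoal block and the bottle where they began. I did not check the brass weight on its own, or measure any of the three afterwards.

**What disagreed:** in the scene pictures the block's lower near corner showed 2–3 pixels higher than my model. At first I took this for a tilt of about 5°. It still showed after I released the block onto the bed, and the block touched the bed at the expected height, so I put it down to the picture. I did not find the cause.

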